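Open the feeder's guard and clear its transfer slide

ROBOT

A 6-joint arm with a two-finger parallel gripper is mounted at the origin on the work surface. World frame = base frame: x ahead of the robot, y to its left, z up, the work surface at z = 0. Lengths are in m, angles in rad, forces in N, time in s.
With the tool pointing down it reaches from about 0.275 to 0.725 m from the base axis. Payload 5.6 kg.
Tool frame: the origin (TCP) lies midway between the tips of the shut fingers; the grasp point (between the pads) lies grasp_offset behind it (grasp_offset is the distance from the TCP to the grasp point, in m); x points along the fingers, y is the direction in which the jaws open and shut, and the axes are right-handed (so a half turn about x gives the same grasp; the last joint's range is limited). The gripper opens to 85 mm and grips with 20 to 120 N. Pads are 22 mm wide; open, the fingers measure 114 mm over their backs; the gripper's body (76 mm by 85 mm) begins 54 mm behind the grasp point. The pads swing forward as they close: fully open they stand 13 mm farther back than shut.
Start: joints at [-1.035, 0.255, 0.108, 0, -1.424, -0.285], TCP at [0.137, -0.533, 0.231] pointing down, gripper open.
Joint ranges: [-2.95, 2.95], [-1.21, 1.97], [-1.09, 1.5], [-2.87, 1.71], [-2.94, -0.07], [-3.05, 3.05]. Speed limits (rad/s): [2.57, 2.57, 3.14, 3.14, 3.14, 3.14].

INTERFACE

Orientations are given as a rotation vector (axis times angle).
In Python, from workcell import * gives the robot as it stands.
- The arm moves only by the shell command python3 -m pendant 'ROWS' [OPENING] [FORCE]. ROWS is JSON, a list of rows, each an object with "translation": the shift along the world's x, y, z normalised to -1 to 1, where 1 is 40 cm, a list of three; "angular": the turn, a rotation vector about the world's x, y, z normalised to -1 to 1, where 1 is 2 rad, a list of three. A call has 1 to 20 rows; each row is the pose to reach, as a shift and turn from the pose measured when the call began; what a row does not reach only later rows make up. A row lasts 1/10 s, in which the tool goes at most 50 mm and 8.59 degrees, less where a joint would pass 70% of its speed; a pose out of reach is approached as far as the arm can. A call with a number of a shift or a turn outside -1 to 1 is refused whole. A call with a gripper value outside its range is refused whole. OPENING is the opening in per cent of the stroke, from 0 (shut) to 100 (fully open), set as the call begins (- or left out, the last holds). The fingers move at their own pace and stop on an object; FORCE is the grip in N (left out, the last holds). Time passes only in rows, so rows that repeat a pose let the fingers close. It gives the time, the measured TCP pose, the force and the opening at its end, in the units of the state.
- sense(): the state, without advancing time (a new reading comes with each control period).
- camera(name): name is "scene" or "side" or "wrist"; returns a dict with "color" (420x560x3 uint8, red, green, blue), "depth" (420x560 float32, m along the optical axis (not along the pixel's ray), 0 where there is no reading), "fx", "fy", "cx", "cy" (pixels), "R" (3x3) and "t" (3): a world point X has camera coordinates R X + t. Camera axes: x right, y down, z forward; pixel columns grow to the right and rows downward; lengths in m; the calibration is good to about 2 mm. A picture is of the moment at which its call begins.
- finish_job(): hands the job in, once; it reports no verdict.
The state is a dict: "clock": time; "joint_pos": joint angles; "joint_vel": joint speeds; "joint_torque": joint torques, N m; "eef_pos": TCP position; "eef_rot": TCP orientation; "wrist_force": force on the tool from outside, world axes, zero at the start; "torque": the same for the moment, N m; "width": finger opening in m.
Only numpy, scipy, OpenCV 4.12 (cv2) and the standard library are available. Lean on these libraries where they do the work, as an engineer would, in place of code of your own. Each camera call takes 0.05 s, during which the arm holds its last target. There are 200 camera calls.

TASK

A connector housing has stopped under the guard at the feed end of the bowl feeder's transfer station. Push the counterweighted guard up until it tips past its balance point and stays open by itself; then let go of it and push the transfer slide by its end block along its rail to the unloading end, the one away from the robot, right up to its stop. Pick nothing up: the housing rides along untouched and seated in its nest, the guard stays up, and the loose things on the machine and bench stay where they are.

Things in the scene. Friction and masses are not known exactly. Their poses are not given: they have to be found in the camera images.
- machine: the fixed machine: blue bed plate 330 x 420 mm, 20 mm thick (x -155 to +175, y -210 to +210 mm of the origin), with the transfer station on it and the bowl feeder (white drum, blue bowl 236 mm wide, 215 mm high) behind it at x = 400, y = 45 mm. Origin on the bench under the bed; x runs from the guard's lip to its pivot (to the robot's right), y away from the robot, z up
- pivot (a point): middle of the guard's hinge line, which runs along the machine's y, 125 mm above the bench, at x = 110 mm of the machine. Cheek plates carry it at y = +-136 mm (x 73 to 147, 145 mm high)
- lip (a point): middle of the guard's front lip, by which it is pushed up, at the underside of its rounded front edge; moves with the guard. The lip is an aluminium ledge 290 mm long (along y), 8 mm thick, jutting 30 mm in the machine's -x (the robot's left) from the foot of the clear front shield. Shut, its underside is 117 mm above the bench and free; this point is 228 mm in front of the pivot and 9 mm lower
- guard (a joint): guard angle, rad: 0 shut, growing as the lip swings up and over towards the pivot side; 1.65 open at its stop. Let go below 0.8 it falls shut, beyond 0.9 it tips open by itself, slowed by a damper. About 3 to 6 N at the lip move it. Two flat arms (y = +-150 mm) carry a clear front, sides and roof 88 mm above them; a steel counterweight 44 mm across is on each tail behind the pivot
- fence (a point): middle of the top edge of the fixed sheet fence that stands inside the lip: 4 mm thick, 270 mm wide, 75 mm above the bench, at x = -84 mm of the machine. Two rest posts 113 mm high carry the shut guard's arms at x = -90, y = +-150 mm
- track_end (a point): lower end of the steel feed track that comes straight from the bowl between the guard's arms, 35 mm wide, top 120 mm above the bench here, at x = 28, y = -60 mm of the machine; fixed
- slide_push (a point): middle of the outer face (towards the robot, machine -y) of the slide's end block, 72 mm above the bench; moves with the slide. The aluminium block is 88 mm wide (along x), 28 mm thick, from 37 to 85 mm above the bench, reached from above once the guard is open. At the feed end there is 58 mm of space in front of it, up to the rail's 65 mm high end block. Behind it is the low black nest
- slide (a joint): travel of the slide along the machine's +y, m: 0 at the feed end (near the robot, where it starts), 0.12 at its stop (a rubber-tipped screw in the far end block of the rail) at the unloading end, away from the robot. It stays where it is left and takes 2 to 3 N to move
- housing: white connector housing, 26 x 36 mm, 28 mm high, loose in the slide's 10 mm deep nest; origin in the middle of its underside, 59 mm above the bench, 55 mm beyond the end block's outer face
- spare_mid (a point): middle of a like spare housing standing on the bed plate in front of the fence under the lip, at its end nearer the robot (top 48 mm above the bench); leave alone
- jar_mid (a point): middle of a small jar, 36 mm across, 45 mm high, standing on the bed plate in front of the fence under the lip, at its end away from the robot (top 65 mm above the bench); leave alone
- tape_mid (a point): middle of a roll of tape lying on the bench, 90 mm across, 24 mm high; leave alone
- oil_mid (a point): middle of a bottle 44 mm across, 120 mm high, on the bench; leave alone
- driver: a screwdriver lying on the bench along its own x axis, origin under its middle; leave alone
- brush: a brush lying on the bench along its own x axis, origin under its middle; leave alone
- wrench: a spanner lying on the bench along its own x axis, origin under its middle; leave alone

How it is judged:
By the outcome, as a careful person would: the job done as asked, in the order asked, and still so for the second after the job is handed in, with the robot touching nothing.
It also fails if it takes over 54 s, if anything falls off the work surface, if the arm or the gripper's body presses on something with over 40 N, if the wrist force passes 120 N, or if a joint passes its speed limit or range.

## Working session

There is one attempt and no reset: what is moved stays moved. The work goes in short steps, Python scripts to look and compute and a shell command to move; the robot and the scene stay as the last step left them, time stands still between calls to the robot, and variables do not carry over. Pictures are saved under pics/ and viewed, about 8 in all and at most 12, crops included, and the job is handed in when it is done.

```bash
mkdir -p pics
cat > h.py <<'E'
from workcell import *
import numpy as np, cv2
def snap(n,f):
    c=camera(n); cv2.imwrite('pics/'+f,c['color'][:,:,::-1]); np.savez('pics/'+f[:-4]+'.npz',**c); return c
def px(c,u,v):
    z=np.median([d for d in c['depth'][v-1:v+2,u-1:u+2].ravel() if d>0] or [0]); p=np.array([(u-c['cx'])/c['fx']*z,(v-c['cy'])/c['fy']*z,z])
    return np.array(c['R']).T@(p-c['t'])
def proj(c,X):
    p=np.array(c['R'])@X+c['t']; return p[0]/p[2]*c['fx']+c['cx'],p[1]/p[2]*c['fy']+c['cy']
E
python3 - <<'E'
from h import *
a=snap('scene','s0.png');b=snap('side','d0.png')
for c in (a,b): print(-np.array(c['R']).T@c['t'],c['R'][2])
s=sense();print(s)
E
```

```text
[0.718751   0.82656263 0.91937262] [-0.15603641 -0.67716543 -0.71909639]
[0.77837723 0.38008282 1.22839766] [-0.2076075  -0.26168945 -0.94255915]
{'clock': 0.1, 'joint_pos': array([-1.03540508e+00,  2.55679641e-01,  1.07148777e-01, -4.10532247e-04,
       -1.42388874e+00, -2.84603134e-01]), 'joint_vel': array([ 0.00068209,  0.00011095,  0.00321832,  0.0003173 , -0.00031745,
       -0.00060614]), 'joint_torque': array([-1.05788065e-03, -3.87602770e+01,  2.38473487e+01,  5.37777677e+00,
       -3.79249163e-03, -8.26493732e-06]), 'eef_pos': array([ 0.13643848, -0.53236258,  0.23049819]), 'eef_rot': array([-0.19553607,  1.56209418,  0.19813449]), 'wrist_force': array([-0.4143454 , -0.44538848,  0.37493736]), 'torque': array([-0.03833482, -0.00032904, -0.02108505]), 'width': 0.08528479764947387}
```

View pics/s0.png

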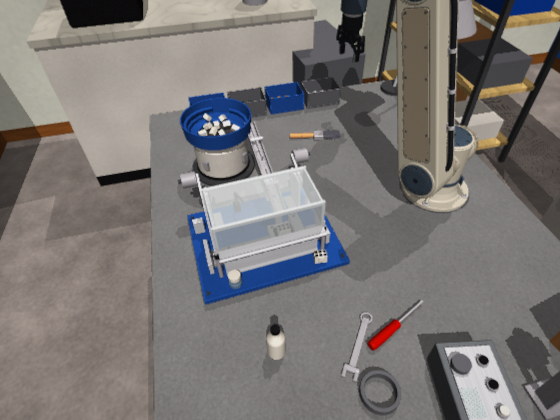

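View pics/d0.png

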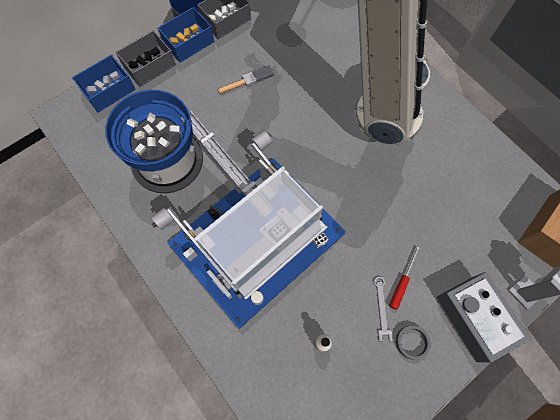

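The scene view shows the machine with the guard shut, and the jar (235,278) and spare (320,257) under the lip. In the side view the bed corners are at (343,232) and (240,326), the jar at (257,297), and the bowl centre near (150,130).

Run:
```python
from h import *
b=dict(np.load('pics/d0.npz'));a=dict(np.load('pics/s0.npz'))
for n,u,v in [('near corner',341,232),('far corner',240,324),('jar',257,297),('spare',321,239),('lipnear',318,213),('cw1',262,138),('cw2',161,217),('oil',324,343)]: print(n,px(b,u,v).round(4))
for n,u,v in [('near corner',347,262),('far corner',207,298),('jar',235,276),('lipR',325,233),('lipL',216,257),('spare',320,254)]: print('s',n,px(a,u,v).round(4))
# plate blue mask fit
def blue(c):
    h=cv2.cvtColor(c['color'],cv2.COLOR_RGB2HSV); m=(h[...,0]>105)&(h[...,0]<125)&(h[...,1]>150)&(c['depth']>0)
    v,u=np.nonzero(m); z=c['depth'][v,u]; P=np.c_[(u-c['cx'])/c['fx']*z,(v-c['cy'])/c['fy']*z,z]
    return (P-c['t'])@c['R']
P=np.r_[blue(a),blue(b)]; P=P[(P[:,2]>.012)&(P[:,2]<.028)&(P[:,0]<.8)]
r=cv2.minAreaRect(P[:,:2].astype(np.float32)); print(len(P),r)
print(cv2.boxPoints(r))
```

```text
near corner [0.4072 0.217  0.0196]
far corner [0.8021 0.2454 0.0212]
jar [0.7226 0.2216 0.0659]
spare [0.4759 0.2013 0.0498]
lipnear [0.4737 0.1646 0.1927]
cw1 [ 0.4487 -0.1089  0.173 ]
cw2 [ 0.8011 -0.0857  0.1736]
oil [0.6618 0.4234 0.1202]
s near corner [0.402  0.2263 0.0112]
s far corner [0.8038 0.2445 0.0164]
s jar [0.7205 0.2273 0.0632]
s lipR [0.464  0.1944 0.1221]
s lipL [0.7589 0.1905 0.1119]
s spare [0.4778 0.2047 0.0471]
7133 ((0.5449433922767639, -0.23260807991027832), (0.9961873292922974, 0.4924526512622833), 87.17733001708984)
[[ 0.27448723 -0.71797204]
 [ 0.76634234 -0.74222285]
 [ 0.8153995   0.25275588]
 [ 0.32354444  0.2770067 ]]
```

```bash
cat >> h.py <<'E'
def cloud(c):
    v,u=np.nonzero(c['depth']>0); z=c['depth'][v,u]; P=np.c_[(u-c['cx'])/c['fx']*z,(v-c['cy'])/c['fy']*z,z]
    return (P-c['t'])@c['R'], c['color'][v,u], np.c_[u,v]
E
python3 - <<'E'
from h import *
b=dict(np.load('pics/d0.npz'));a=dict(np.load('pics/s0.npz'))
Q=[]
for c in(a,b):
    P,C,_=cloud(c); h=cv2.cvtColor(C[None],cv2.COLOR_RGB2HSV)[0]
    m=(h[:,0]>105)&(h[:,0]<125)&(h[:,1]>150)&(abs(P[:,2]-.02)<.005)&(P[:,0]<.9)&(P[:,1]>-.14)&(P[:,0]>.3); q=P[m]
    r=cv2.minAreaRect(q[:,:2].astype(np.float32));print(len(q),r);print(cv2.boxPoints(r).round(4))
    # counterweights & lip
    m=(abs(P[:,2]-.122)<.006)&(P[:,1]>.1)&(P[:,0]>.35)&(P[:,0]<.85); q=P[m]
    print('lip z pts',len(q),q.min(0).round(3),q.max(0).round(3)); print(cv2.boxPoints(cv2.minAreaRect(q[:,:2].astype(np.float32))).round(3))
E
```

```text
3301 ((0.6146905422210693, 0.07664711773395538), (0.4175414741039276, 0.33294978737831116), 3.710554599761963)
[[ 0.3956  0.2293]
 [ 0.4171 -0.103 ]
 [ 0.8338 -0.076 ]
 [ 0.8122  0.2563]]
lip z pts 1411 [0.457 0.164 0.116] [0.762 0.436 0.128]
[[0.442 0.422]
 [0.457 0.164]
 [0.762 0.182]
 [0.746 0.441]]
4071 ((0.6142654418945312, 0.07374726980924606), (0.4181673526763916, 0.3293093740940094), 3.750601053237915)
[[ 0.3949  0.2244]
 [ 0.4164 -0.1042]
 [ 0.8337 -0.0769]
 [ 0.8121  0.2517]]
lip z pts 1235 [0.454 0.121 0.116] [0.766 0.432 0.128]
[[0.454 0.163]
 [0.766 0.121]
 [0.806 0.412]
 [0.494 0.454]]
```

```bash
cat >> h.py <<'E'
from scipy.spatial.transform import Rotation as Ro
th=np.deg2rad(3.73); MX=np.array([np.sin(th),-np.cos(th),0]); MY=np.array([np.cos(th),np.sin(th),0]); O=np.array([.6138,.085,0])
def W(x,y,z): return O+MX*x/1e3+MY*y/1e3+np.array([0,0,z/1e3])
def turn(tx,ty):
    s=sense(); tx=tx/np.linalg.norm(tx); R=np.c_[tx,ty,np.cross(tx,ty)]; return (Ro.from_matrix(R)*Ro.from_rotvec(s['eef_rot']).inv()).as_rotvec()/2
def shift(p): return (p-sense()['eef_pos'])/.4
E
python3 - <<'E'
from h import *
print(Ro.from_rotvec(sense()['eef_rot']).as_matrix().round(3), grasp_offset)
p=np.deg2rad(30)
for s in(1,-1): print(turn(MX*np.cos(p)+np.array([0,0,-np.sin(p)]),s*MY).round(3))
for q in [(.33,-.4,.42),(.42,0,.45),(.42,.3,.45),(.52,.38,.35)]: print(shift(np.array(q)).round(3))
print('lip',W(-118,-55,117), 'start',W(-200,-55,160))
E
```

```text
[[-0.    -0.248  0.969]
 [ 0.002  0.969  0.248]
 [-1.     0.002 -0.   ]] 0.0187
[-0.348 -0.478 -0.788]
[-0.457  0.331  0.624]
[0.484 0.331 0.474]
[0.709 1.331 0.549]
[0.709 2.081 0.549]
[0.959 2.281 0.299]
lip [0.55124004 0.19917203 0.117     ] start [0.54590555 0.28099832 0.16      ]
```

```bash
python3 -m pendant '[{"translation":[0,0,0.25],"angular":[0,0,0]},{"translation":[0.1,0.05,0.45],"angular":[0,0,0]},{"translation":[0.2,0.15,0.5],"angular":[0,0,0]},{"translation":[0.3,0.25,0.5],"angular":[0,0,0]},{"translation":[0.4,0.35,0.5],"angular":[0,0,0]},{"translation":[0.48,0.46,0.5],"angular":[0,0,0]},{"translation":[0.55,0.58,0.5],"angular":[0,0,0]},{"translation":[0.6,0.7,0.5],"angular":[0,0,0]},{"translation":[0.65,0.82,0.5],"angular":[0,0,0]},{"translation":[0.7,0.95,0.5],"angular":[0,0,0]},{"translation":[0.7,1,0.5],"angular":[0,0,0]},{"translation":[0.7,1,0.5],"angular":[0,0,0]},{"translation":[0.7,1,0.5],"angular":[0,0,0]}]' 0
python3 -m pendant '[{"translation":[0,0.12,0],"angular":[0,0,0]},{"translation":[0,0.24,0],"angular":[0,0,0]},{"translation":[0,0.36,0],"angular":[0,0,0]},{"translation":[0,0.48,0],"angular":[0,0,0]},{"translation":[0,0.6,0],"angular":[0,0,0]},{"translation":[0,0.72,0],"angular":[0,0,0]},{"translation":[0,0.84,0],"angular":[0,0,0]},{"translation":[0,0.96,0],"angular":[0,0,0]},{"translation":[0,1,0],"angular":[0,0,0]},{"translation":[0,1,0],"angular":[0,0,0]},{"translation":[0,1,0],"angular":[0,0,0]}]'
python3 - <<'E'
from h import *
s=sense();print(s['joint_pos'].round(2),s['eef_pos'].round(3))
p=np.deg2rad(30)
for k in(1,-1): print(turn(MX*np.cos(p)+np.array([0,0,-np.sin(p)]),k*MY).round(3))
print(shift(W(-230,-55,230)).round(3))
E
```

```text
clock: 1.4
eef_pos: [0.4175, -0.1284, 0.4298]
eef_rot: [-0.199, 1.563, 0.203]
wrist_force: [-0.2, -0.6, -1.2]
width: 0.0
clock: 2.5
eef_pos: [0.4177, 0.2712, 0.4296]
eef_rot: [-0.199, 1.563, 0.203]
wrist_force: [0.5, 0.8, 1.0]
width: -0.0001
[ 0.89  0.18  0.52 -0.   -1.91 -2.2 ] [0.418 0.271 0.43 ]
[-0.347 -0.48  -0.791]
[-0.458  0.329  0.622]
[ 0.316  0.099 -0.499]
```

```bash
python3 -m pendant '[{"translation":[0.05,0.05,0],"angular":[-0.046,0.033,0.062]},{"translation":[0.1,0.1,0],"angular":[-0.092,0.066,0.124]},{"translation":[0.1,0.15,0],"angular":[-0.137,0.099,0.187]},{"translation":[0.1,0.15,0],"angular":[-0.183,0.132,0.249]},{"translation":[0.1,0.15,0],"angular":[-0.229,0.165,0.311]},{"translation":[0.1,0.15,0],"angular":[-0.275,0.197,0.373]},{"translation":[0.1,0.15,0],"angular":[-0.321,0.23,0.435]},{"translation":[0.1,0.15,0],"angular":[-0.366,0.263,0.498]},{"translation":[0.1,0.15,0],"angular":[-0.412,0.296,0.56]},{"translation":[0.1,0.15,0],"angular":[-0.458,0.329,0.622]},{"translation":[0.1,0.15,0],"angular":[-0.458,0.329,0.622]},{"translation":[0.1,0.15,0],"angular":[-0.458,0.329,0.622]},{"translation":[0.1,0.15,0],"angular":[-0.458,0.329,0.622]},{"translation":[0.1,0.15,0],"angular":[-0.458,0.329,0.622]}]'
cat >> h.py <<'E'
def M(p): d=np.asarray(p)-O; return np.array([d@MX,d@MY,d[2]])*1e3
E
python3 - <<'E'
from h import *
s=sense();print(s['joint_pos'].round(2),M(s['eef_pos']).round(1))
print(Ro.from_rotvec(s['eef_rot']).as_matrix()[:,0].round(3))
p=np.deg2rad(30)
print(turn(MX*np.cos(p)+np.array([0,0,-np.sin(p)]),-MY).round(3))
for q in[(-200,-55,150),(-160,-55,85),(-100,-55,85)]:print(shift(W(*q)).round(3))
E
```

```text
clock: 3.9
eef_pos: [0.4582, 0.3302, 0.4309]
eef_rot: [-1.988, 1.869, 0.533]
wrist_force: [-0.9, -1.1, 0.1]
width: 0.0001
[ 1.13  0.78  0.78  0.69 -2.42 -0.75] [-254.8 -139.4  430.9]
[ 0.054 -0.862 -0.503]
[-0.002  0.002  0.002]
[ 0.219 -0.123 -0.702]
[ 0.226 -0.223 -0.865]
[ 0.236 -0.372 -0.865]
```

```bash
python3 -m pendant '[{"translation":[0.05,-0.03,-0.1],"angular":[0,0,0]},{"translation":[0.1,-0.06,-0.2],"angular":[0,0,0]},{"translation":[0.15,-0.09,-0.3],"angular":[0,0,0]},{"translation":[0.2,-0.12,-0.4],"angular":[0,0,0]},{"translation":[0.22,-0.12,-0.5],"angular":[0,0,0]},{"translation":[0.22,-0.12,-0.6],"angular":[0,0,0]},{"translation":[0.22,-0.13,-0.7],"angular":[0,0,0]},{"translation":[0.224,-0.18,-0.8],"angular":[0,0,0]},{"translation":[0.226,-0.21,-0.872],"angular":[0,0,0]},{"translation":[0.226,-0.21,-0.872],"angular":[0,0,0]},{"translation":[0.226,-0.21,-0.872],"angular":[0,0,0]}]'
python3 - <<'E'
from h import *
s=sense();print(s['joint_pos'].round(2),M(s['eef_pos']).round(1))
a=snap('scene','s1.png')
i=a['color'][150:330,150:400,::-1];cv2.imwrite('pics/s1c.png',cv2.resize(i,None,fx=3,fy=3,interpolation=2))
E
```

```text
clock: 5.0
eef_pos: [0.55, 0.2468, 0.0837]
eef_rot: [-1.984, 1.867, 0.531]
wrist_force: [1.1, -0.1, 0.9]
width: -0.0
[ 0.98  0.9   0.16  0.56 -1.74 -1.1 ] [-165.6  -53.1   83.7]
```

View pics/s1c.png

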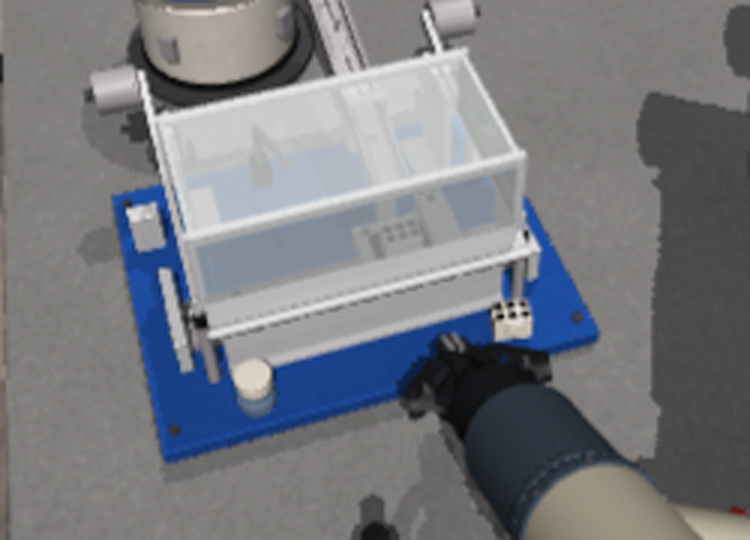

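```bash
python3 -m pendant '[{"translation":[0.003,-0.04,0],"angular":[0,0,0]},{"translation":[0.006,-0.08,0],"angular":[0,0,0]},{"translation":[0.009,-0.12,-0.003],"angular":[0,0,0]},{"translation":[0.011,-0.16,-0.005],"angular":[0,0,0]},{"translation":[0.011,-0.163,-0.005],"angular":[0,0,0]},{"translation":[0.011,-0.163,-0.005],"angular":[0,0,0]}]'
python3 - <<'E'
from h import *
s=sense();print(s['joint_pos'].round(2),M(s['eef_pos']).round(1),s['wrist_force'])
p=np.deg2rad(30)
for t in np.r_[0,.1,.2,.3,.4,.5,.6,.7,.8,.9,1.0,1.05]:
    L=np.array([110-228.2*np.cos(t-.0395),125+228.2*np.sin(t-.0395)]);m=max(t,p)
    T=L+20*np.array([np.cos(m),-np.sin(m)])-11*np.array([np.sin(p),np.cos(p)])
    print(t.round(2),T.round(0),shift(W(T[0],-53,T[1])).round(3))
E
```

```text
clock: 5.65
eef_pos: [0.5555, 0.1836, 0.084]
eef_rot: [-1.982, 1.86, 0.53]
wrist_force: [0.6, 0.1, -0.4]
width: 0.0001
[ 0.92  0.82 -0.    0.6  -1.64 -1.12] [-102.2  -51.7   84. ] [ 0.58809518  0.08809112 -0.37151943]
0.0 [-106.   96.] [-0.004  0.01   0.031]
0.1 [-106.  119.] [-0.004  0.009  0.088]
0.2 [-103.  142.] [-0.003  0.003  0.145]
0.3 [-99. 164.] [-0.003 -0.009  0.201]
0.4 [-92. 186.] [-0.001 -0.026  0.255]
0.5 [-83. 207.] [ 0.    -0.049  0.307]
0.6 [-72. 225.] [ 0.002 -0.075  0.354]
0.7 [-60. 243.] [ 0.004 -0.104  0.397]
0.8 [-47. 258.] [ 0.006 -0.138  0.436]
0.9 [-32. 273.] [ 0.008 -0.176  0.472]
1.0 [-15. 286.] [ 0.011 -0.216  0.504]
1.05 [ -7. 291.] [ 0.012 -0.238  0.519]
```

```bash
python3 -m pendant '[{"translation":[-0.002,0.005,0.02],"angular":[0,0,0]},{"translation":[-0.004,0.01,0.04],"angular":[0,0,0]},{"translation":[-0.004,0.01,0.065],"angular":[0,0,0]},{"translation":[-0.004,0.009,0.09],"angular":[0,0,0]},{"translation":[-0.003,0.006,0.117],"angular":[0,0,0]},{"translation":[-0.003,0.003,0.145],"angular":[0,0,0]},{"translation":[-0.003,-0.003,0.173],"angular":[0,0,0]},{"translation":[-0.003,-0.009,0.201],"angular":[0,0,0]},{"translation":[-0.002,-0.017,0.228],"angular":[0,0,0]},{"translation":[-0.001,-0.026,0.255],"angular":[0,0,0]},{"translation":[-0.001,-0.026,0.255],"angular":[0,0,0]}]'
python3 - <<'E'
from h import *
s=sense();print(s['joint_pos'].round(2),M(s['eef_pos']).round(1),s['wrist_force'])
a=snap('scene','s2.png')
i=a['color'][130:330,150:400,::-1];cv2.imwrite('pics/s2c.png',cv2.resize(i,None,fx=3,fy=3,interpolation=2))
E
```

```text
clock: 6.75
eef_pos: [0.5552, 0.1724, 0.188]
eef_rot: [-1.98, 1.86, 0.529]
wrist_force: [0.2, 1.8, -0.3]
width: 0.0002
[ 0.91  0.7   0.05  0.62 -1.77 -1.02] [-91.  -52.8 188. ] [ 0.21053292  1.81451059 -0.27784052]
```

View pics/s2c.png

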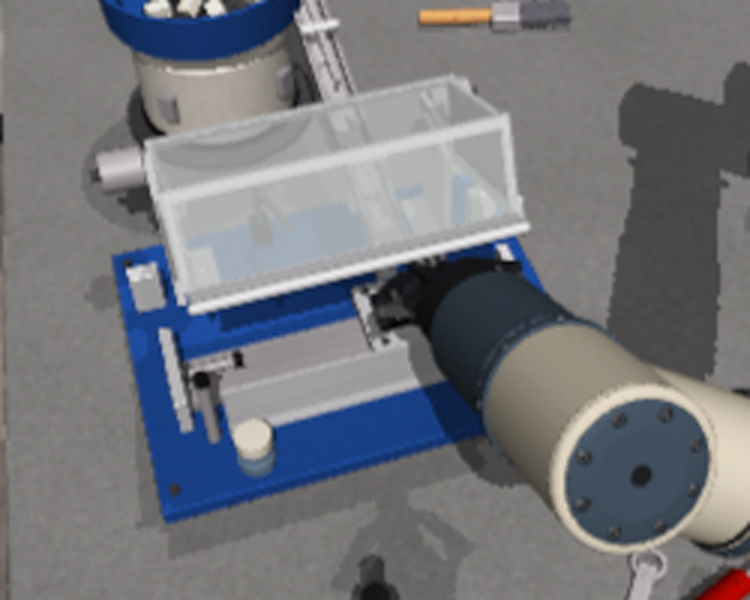

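The guard is up about 0.4 rad, resting on the fingers (around (420,265)). The spare, jar and slide are untouched, so I'll keep pushing.

```bash
python3 -m pendant '[{"translation":[0,-0.011,0.026],"angular":[0,0,0]},{"translation":[0.001,-0.023,0.052],"angular":[0,0,0]},{"translation":[0.002,-0.036,0.076],"angular":[0,0,0]},{"translation":[0.003,-0.049,0.099],"angular":[0,0,0]},{"translation":[0.004,-0.063,0.121],"angular":[0,0,0]},{"translation":[0.005,-0.078,0.142],"angular":[0,0,0]},{"translation":[0.006,-0.095,0.162],"angular":[0,0,0]},{"translation":[0.007,-0.112,0.181],"angular":[0,0,0]},{"translation":[0.008,-0.131,0.2],"angular":[0,0,0]},{"translation":[0.009,-0.15,0.217],"angular":[0,0,0]},{"translation":[0.01,-0.17,0.234],"angular":[0,0,0]},{"translation":[0.012,-0.19,0.249],"angular":[0,0,0]},{"translation":[0.013,-0.212,0.264],"angular":[0,0,0]},{"translation":[0.013,-0.212,0.264],"angular":[0,0,0]},{"translation":[0.013,-0.212,0.264],"angular":[0,0,0]},{"translation":[0.013,-0.212,0.264],"angular":[0,0,0]}]'
python3 - <<'E'
from h import *
s=sense();print(s['joint_pos'].round(2),M(s['eef_pos']).round(1),s['wrist_force'])
a=snap('scene','s3.png')
i=a['color'][100:330,150:400,::-1];cv2.imwrite('pics/s3c.png',cv2.resize(i,None,fx=2.5,fy=2.5,interpolation=2))
E
```

```text
clock: 8.4
eef_pos: [0.5602, 0.0879, 0.2922]
eef_rot: [-1.981, 1.861, 0.53]
wrist_force: [0.3, 1.3, -0.4]
width: 0.0003
[ 0.81  0.53 -0.01  0.71 -1.81 -0.88] [ -6.3 -53.3 292.2] [ 0.28036951  1.25452227 -0.40531438]
```

View pics/s3c.png

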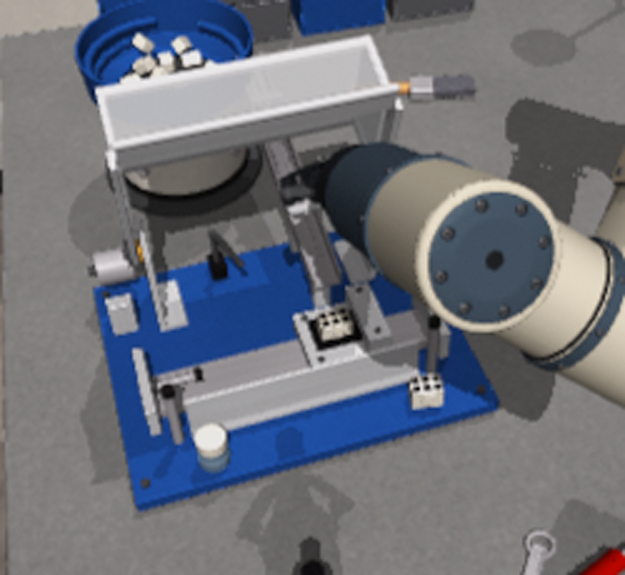

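Guard tipped open. The end block is near (370,320), with the track end close behind it at (320,290). I'll back off and measure.

```bash
python3 -m pendant '[{"translation":[0,0.08,0.03],"angular":[0,0,0]},{"translation":[0,0.18,0.06],"angular":[0,0,0]},{"translation":[-0.05,0.28,0.1],"angular":[0,0,0]},{"translation":[-0.1,0.38,0.15],"angular":[0,0,0]},{"translation":[-0.15,0.48,0.2],"angular":[0,0,0]},{"translation":[-0.2,0.5,0.2],"angular":[0,0,0]},{"translation":[-0.2,0.5,0.2],"angular":[0,0,0]}]'
python3 - <<'E'
from h import *
s=sense();print(s['joint_pos'].round(2),M(s['eef_pos']).round(1),s['wrist_force'])
a=snap('side','d4.png')
i=a['color'][80:340,90:400,::-1];cv2.imwrite('pics/d4c.png',cv2.resize(i,None,fx=2.5,fy=2.5,interpolation=2)[:600])
a=snap('scene','s4.png')
i=a['color'][100:330,150:400,::-1];cv2.imwrite('pics/s4c.png',cv2.resize(i,None,fx=2.5,fy=2.5,interpolation=2))
E
```

```text
clock: 9.15
eef_pos: [0.4787, 0.2909, 0.3718]
eef_rot: [-1.986, 1.857, 0.531]
wrist_force: [-0.2, -0.9, 0.3]
width: 0.0001
[ 1.09  0.7   0.5   0.61 -2.24 -0.87] [-214.2 -121.4  371.8] [-0.18217729 -0.92906268  0.27172373]
```

View pics/d4c.png

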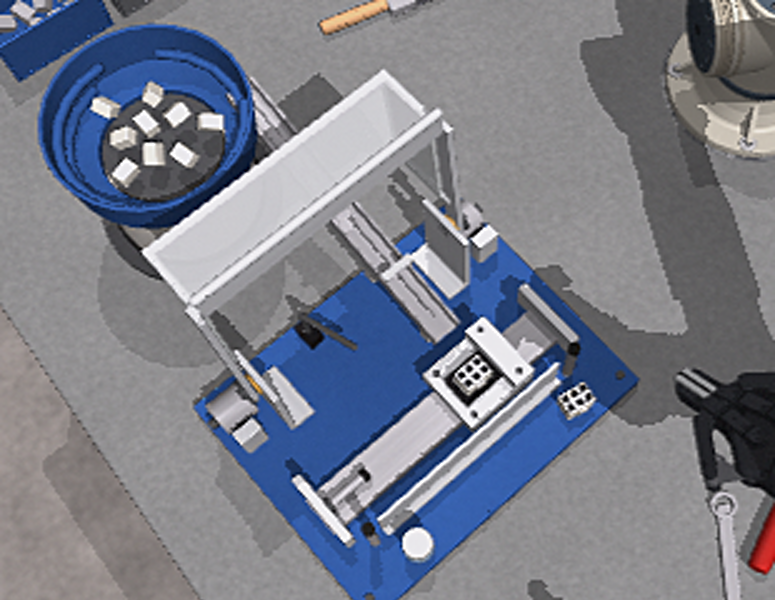

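View pics/s4c.png

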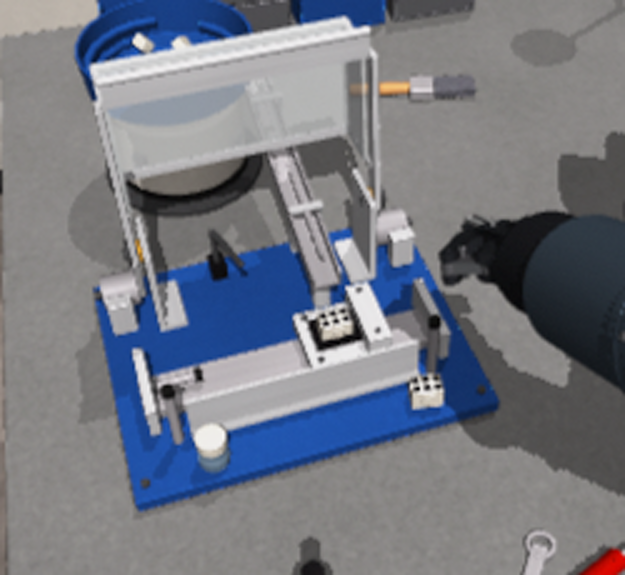

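Guard standing open; the end block's top is at about (502,347) in the side crop, the housing at (471,373), the rail's end block at (548,318).

Run:
```python
from h import *
b=dict(np.load('pics/d4.npz'));a=dict(np.load('pics/s4.npz'))
for n,u,v in [('block',291,219),('b2',286,213),('b3',296,225),('house',278,229),('railend',309,206),('track',268,211)]: print(n,M(px(b,u,v)).round(1))
for c in(a,b):
    P,C,_=cloud(c); m=np.array([M(p) for p in P[(abs(P[:,2]-.085)<.003)&(P[:,0]>.4)&(P[:,0]<.6)&(abs(P[:,1]-.1)<.15)]])
    m=m[(m[:,1]<-55)&(m[:,1]>-130)]
    print(len(m),np.percentile(m,[3,50,97],axis=0).round(1))
    q=np.array([M(p) for p in P[(abs(P[:,2]-.065)<.004)&(P[:,0]>.35)&(P[:,0]<.6)&(abs(P[:,1]-.1)<.15)]]); q=q[(abs(q[:,0])<70)&(q[:,1]<-120)]; print('end',len(q),np.percentile(q,[3,50,97],axis=0).round(1) if len(q) else '')
```

```text
block [-30.2 -97.6  85.5]
b2 [ -7.7 -98.6  87.3]
b3 [-52.9 -96.1  85.3]
house [-28.3 -49.5  88.4]
railend [ -31.3 -169.    65.4]
track [ 31.7 -64.7  85.4]
251 [[ -72.7 -104.6   82.2]
 [ -28.1  -85.5   83.8]
 [  48.4  -56.2   87.2]]
end 64 [[ -67.9 -175.6   61.4]
 [ -22.3 -171.4   62.9]
 [  11.3 -165.3   65.6]]
313 [[ -69.7 -105.5   82.5]
 [ -27.8  -89.9   85.4]
 [  39.8  -58.5   87.8]]
end 110 [[ -67.  -176.5   61.4]
 [ -28.5 -170.6   65. ]
 [  15.  -165.    68.2]]
```

Run:
```python
from h import *
print(turn(np.array([0,0,-1.]),-MY).round(3))
for q in [(-150,-135,330),(-30,-135,250),(-30,-135,150)]: print(shift(W(*q)).round(3))
```

```text
[0.518 0.038 0.005]
[-0.027 -0.157 -0.104]
[-0.007 -0.456 -0.304]
[-0.007 -0.456 -0.554]
```

```bash
python3 -m pendant '[{"translation":[0,0,0.05],"angular":[0.07,0.005,0]},{"translation":[0,0,0.05],"angular":[0.14,0.01,0]},{"translation":[0,-0.04,0.05],"angular":[0.21,0.015,0.002]},{"translation":[0,-0.08,0.05],"angular":[0.28,0.02,0.003]},{"translation":[-0.01,-0.13,0.03],"angular":[0.35,0.026,0.004]},{"translation":[-0.01,-0.19,0],"angular":[0.42,0.031,0.005]},{"translation":[-0.007,-0.26,-0.05],"angular":[0.49,0.036,0.005]},{"translation":[-0.007,-0.33,-0.12],"angular":[0.518,0.038,0.005]},{"translation":[-0.007,-0.4,-0.2],"angular":[0.518,0.038,0.005]},{"translation":[-0.007,-0.456,-0.3],"angular":[0.518,0.038,0.005]},{"translation":[-0.007,-0.456,-0.4],"angular":[0.518,0.038,0.005]},{"translation":[-0.007,-0.456,-0.48],"angular":[0.518,0.038,0.005]},{"translation":[-0.007,-0.456,-0.48],"angular":[0.518,0.038,0.005]},{"translation":[-0.007,-0.456,-0.48],"angular":[0.518,0.038,0.005]}]'
python3 - <<'E'
from h import *
s=sense();print(s['joint_pos'].round(2),M(s['eef_pos']).round(1),s['wrist_force'])
print(turn(np.array([0,0,-1.]),-MY).round(3))
for q in [(-30,-135,110),(-30,-135,66)]: print(shift(W(*q)).round(3))
a=snap('side','d5.png')
i=a['color'][80:340,150:460,::-1];cv2.imwrite('pics/d5c.png',cv2.resize(i,None,fx=2.3,fy=2.3,interpolation=2))
E
```

```text
clock: 10.65
eef_pos: [0.4778, 0.1052, 0.1805]
eef_rot: [-1.257, 1.178, 1.257]
wrist_force: [1.4, 0.3, 0.2]
width: 0.0001
[ 0.54  0.16 -0.15  0.   -1.27 -0.47] [ -29.  -134.4  180.5] [1.39768229 0.30859347 0.24770083]
[ 0. -0. -0.]
[-0.002  0.002 -0.176]
[-0.002  0.002 -0.286]
```

View pics/d5c.png

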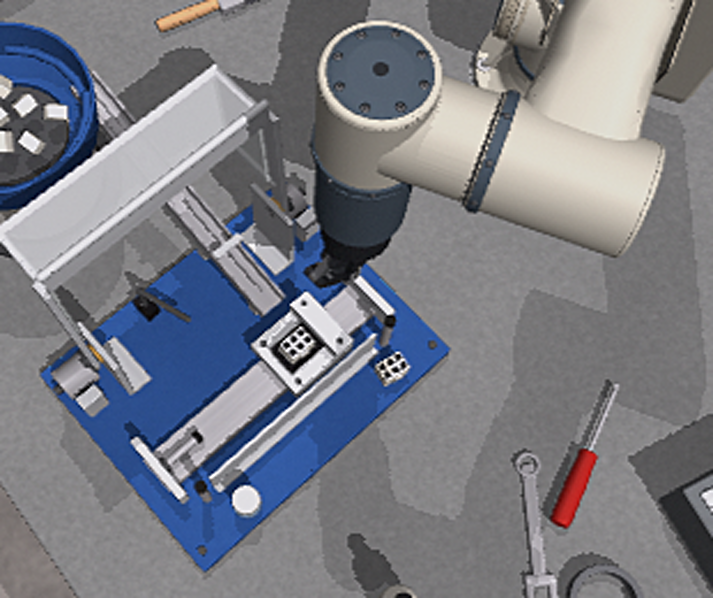

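The gripper at (330,270) is above the gap and the guard is still open. Next I'll go down and push gently.

```bash
python3 -m pendant '[{"translation":[-0.002,0.002,-0.06],"angular":[0,0,0]},{"translation":[-0.002,0.002,-0.12],"angular":[0,0,0]},{"translation":[-0.002,0.002,-0.18],"angular":[0,0,0]},{"translation":[-0.002,0.002,-0.24],"angular":[0,0,0]},{"translation":[-0.002,0.002,-0.286],"angular":[0,0,0]},{"translation":[-0.002,0.002,-0.286],"angular":[0,0,0]},{"translation":[-0.002,0.002,-0.286],"angular":[0,0,0]}]'
python3 -m pendant '[{"translation":[0.01,0.0006,0],"angular":[0,0,0]},{"translation":[0.02,0.0013,0],"angular":[0,0,0]},{"translation":[0.03,0.002,0],"angular":[0,0,0]},{"translation":[0.04,0.0026,0],"angular":[0,0,0]},{"translation":[0.05,0.0033,0],"angular":[0,0,0]},{"translation":[0.06,0.004,0],"angular":[0,0,0]},{"translation":[0.07,0.0046,0],"angular":[0,0,0]},{"translation":[0.08,0.0052,0],"angular":[0,0,0]},{"translation":[0.09,0.006,0],"angular":[0,0,0]},{"translation":[0.1,0.0065,0],"angular":[0,0,0]}]'
python3 - <<'E'
from h import *
s=sense();print(M(s['eef_pos']).round(1),s['wrist_force'])
a=snap('scene','s6.png')
i=a['color'][100:330,150:400,::-1];cv2.imwrite('pics/s6c.png',cv2.resize(i,None,fx=2.5,fy=2.5,interpolation=2))
P=px(a,283,229);print(M(P))
E
```

```text
clock: 11.4
eef_pos: [0.4792, 0.1072, 0.069]
eef_rot: [-1.259, 1.172, 1.255]
wrist_force: [-0.5, 0.5, 0.2]
width: 0.0
clock: 12.4
eef_pos: [0.5195, 0.1098, 0.069]
eef_rot: [-1.259, 1.172, 1.255]
wrist_force: [-2.2, 0.4, 1.5]
width: 0.0003
[-30.9 -92.5  69. ] [-2.16548548  0.39141131  1.5108079 ]
[-36.47567054 -49.13660877  83.12717656]
```

View pics/s6c.png

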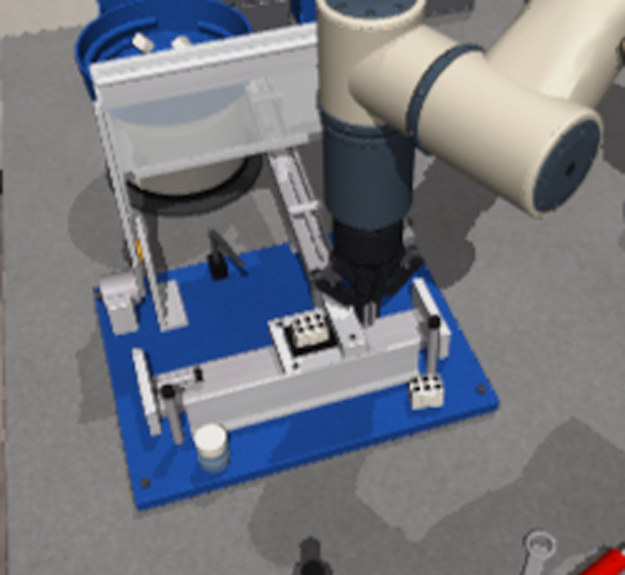

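Slide moving, about 27 mm so far, with the housing (310,328) still seated. On towards the stop.

```bash
python3 -m pendant '[{"translation":[0.012,0.0008,0],"angular":[0,0,0]},{"translation":[0.024,0.0016,0],"angular":[0,0,0]},{"translation":[0.036,0.0023,0],"angular":[0,0,0]},{"translation":[0.048,0.003,0],"angular":[0,0,0]},{"translation":[0.06,0.004,0],"angular":[0,0,0]},{"translation":[0.072,0.0047,0],"angular":[0,0,0]},{"translation":[0.084,0.0055,0],"angular":[0,0,0]},{"translation":[0.096,0.0062,0],"angular":[0,0,0]},{"translation":[0.108,0.007,0],"angular":[0,0,0]},{"translation":[0.12,0.0078,0],"angular":[0,0,0]},{"translation":[0.132,0.0086,0],"angular":[0,0,0]},{"translation":[0.144,0.0094,0],"angular":[0,0,0]},{"translation":[0.156,0.01,0],"angular":[0,0,0]},{"translation":[0.168,0.011,0],"angular":[0,0,0]},{"translation":[0.178,0.0116,0],"angular":[0,0,0]},{"translation":[0.186,0.012,0],"angular":[0,0,0]},{"translation":[0.194,0.0126,0],"angular":[0,0,0]},{"translation":[0.2,0.013,0],"angular":[0,0,0]},{"translation":[0.205,0.0133,0],"angular":[0,0,0]}]'
python3 -m pendant '[{"translation":[0.004,0,0],"angular":[0,0,0]},{"translation":[0.008,0.0005,0],"angular":[0,0,0]},{"translation":[0.012,0.0008,0],"angular":[0,0,0]},{"translation":[0.015,0.001,0],"angular":[0,0,0]},{"translation":[0.018,0.001,0],"angular":[0,0,0]}]'
python3 - <<'E'
from h import *
s=sense();print(M(s['eef_pos']).round(1),s['wrist_force'])
E
```

```text
clock: 14.35
eef_pos: [0.6024, 0.1152, 0.0689]
eef_rot: [-1.259, 1.172, 1.254]
wrist_force: [-1.6, -1.5, -1.7]
width: -0.0001
clock: 14.85
eef_pos: [0.6092, 0.1156, 0.0688]
eef_rot: [-1.259, 1.173, 1.255]
wrist_force: [-6.7, 0.7, 2.7]
width: -0.0003
[-30.9  -2.6  68.8] [-6.66178884  0.7124248   2.65482387]
```

```bash
for i in 1 2; do python3 -m pendant '[{"translation":[0.003,0,0],"angular":[0,0,0]},{"translation":[0.005,0,0],"angular":[0,0,0]},{"translation":[0.005,0,0],"angular":[0,0,0]}]' | grep -E 'pos|force'; done
```

```text
eef_pos: [0.6092, 0.1156, 0.0689]
wrist_force: [-10.6, 0.2, 3.3]
eef_pos: [0.6092, 0.1156, 0.0689]
wrist_force: [-9.0, 0.6, 4.5]
```

```bash
python3 -m pendant '[{"translation":[-0.02,-0.0013,0],"angular":[0,0,0]},{"translation":[-0.05,-0.003,0],"angular":[0,0,0]},{"translation":[-0.06,-0.004,0.05],"angular":[0,0,0]},{"translation":[-0.06,-0.004,0.13],"angular":[0,0,0]},{"translation":[-0.06,-0.004,0.24],"angular":[0,0,0]},{"translation":[-0.06,-0.004,0.35],"angular":[0,0,0]},{"translation":[-0.1,-0.004,0.45],"angular":[0,0,0]},{"translation":[-0.2,-0.004,0.5],"angular":[0,0,0]},{"translation":[-0.3,-0.004,0.5],"angular":[0,0,0]},{"translation":[-0.4,-0.004,0.5],"angular":[0,0,0]},{"translation":[-0.45,-0.004,0.5],"angular":[0,0,0]},{"translation":[-0.45,-0.004,0.5],"angular":[0,0,0]},{"translation":[-0.45,-0.004,0.5],"angular":[0,0,0]}]'
python3 - <<'E'
from h import *
b=snap('side','d7.png');a=snap('scene','s7.png')
i=a['color'][100:330,150:400,::-1];j=b['color'][110:340,120:370,::-1]
cv2.imwrite('pics/f7.png',cv2.resize(np.hstack([i,j]),None,fx=1.6,fy=1.6,interpolation=2))
P,C,_=cloud(b); q=np.array([M(p) for p in P[(abs(P[:,2]-.087)<.006)&(P[:,0]>.4)&(P[:,0]<.85)&(abs(P[:,1]-.1)<.15)]])
q=q[(abs(q[:,0]+30)<12)&(q[:,1]>-40)]; print(np.percentile(q,[1,99],axis=0).round(1)); print(np.histogram(q[:,1],np.arange(-20,120,8)))
E
```

```text
clock: 16.75
eef_pos: [0.4297, 0.1143, 0.27]
eef_rot: [-1.256, 1.175, 1.259]
wrist_force: [-0.3, -1.0, 0.7]
width: 0.0
[[-41.2  14.4  81.7]
 [-18.2  85.8  92.5]]
(array([ 0,  0,  0,  0, 19, 21, 23, 18,  4, 24, 26, 26, 23,  8,  0,  0,  0]), array([-20, -12,  -4,   4,  12,  20,  28,  36,  44,  52,  60,  68,  76,
        84,  92, 100, 108, 116]))
```

View pics/f7.png

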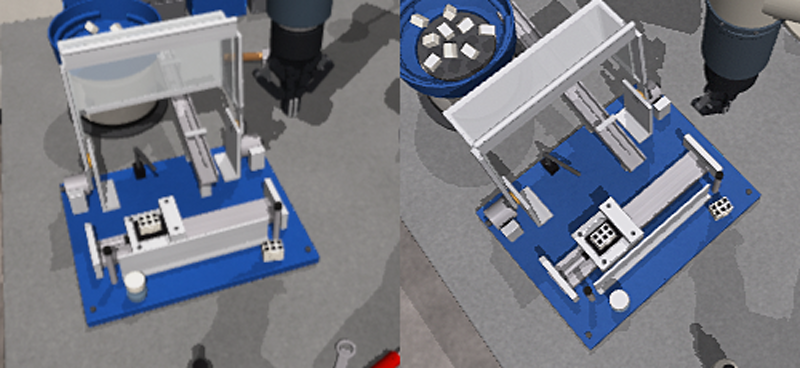

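The guard is open, and the end block's face has moved from y ≈ -106 to about +13.5 mm (about 120 mm). The housing is seated, the jar and spare are in place, and the robot is clear.

```bash
python3 -c "
from workcell import *
print(finish_job())"
```

```text
the job is handed in; nothing more can be done
None
```

The job is done and handed in at about 17 s on the robot's clock, against the 54 s limit.

- **Guard:** I pushed it up by its lip with the closed fingers until it tipped past balance. I then let go and backed off, and it was still standing open in the last pictures.
- **Slide:** I pushed it by its end block until it stopped moving, with the wrist force rising to about 10 N. That is above the roughly 2 N it took to slide, so it was against its stop. The pictures put the block's outer face about 120 mm from where it began, good to a few millimetres.
- **Housing:** it is seated in its nest, still about 55 mm beyond the end block's outer face.
- **Loose items:** the jar and spare housing look undisturbed. The arm went nowhere near the tape, oil bottle, screwdriver, brush or spanner, but I did not measure their positions again at the end.
- **Final state:** the gripper is clear of everything.

No check failed or disagreed.

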